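# Pack, close and pin a clamshell case

### The arm

A 7-joint arm with a two-finger parallel gripper is mounted at the origin on the work surface. World frame = base frame: x ahead of the robot, y to its left, z up, the work surface at z = 0. Lengths are in m, angles in rad, forces in N, time in s.
With the tool pointing down it reaches from about 0.425 to 0.825 m from the base axis. Payload 3.6 kg.
Tool frame: the origin (TCP) lies on the centre line of the jaws, within the pads' length; the fingertips stand 14 mm ahead of it and the grasp point (between the pads) lies 5 mm behind it; z points along the fingers, y is the line along which they close (so a half turn about z gives the same grasp; the last joint's range is limited). The gripper opens to 93 mm and grips with 3 to 60 N. Pads are 15 mm wide; open, the fingers measure 128 mm over their backs; the gripper's body (75 mm by 188 mm) begins 65 mm behind the grasp point.
Start: joints at [1.26, 0.615, -0.013, 1.423, 0.008, 1.103, -0.04], TCP at [0.182, -0.624, 0.233] pointing down, gripper open.
Joint ranges: [-3.12, 3.12], [-0.3, 2.06], [-1.34, 1.32], [0.26, 2.42], [-1.36, 4.5], [0.01, 1.98], [-2.84, 2.84]. Speed limits (rad/s): [2.79, 2.79, 3.14, 3.14, 3.14, 3.14, 3.14].

### API

Orientations are given as [roll, pitch, yaw] about the fixed x, y, z axes, in that order (R = Rz(yaw) Ry(pitch) Rx(roll)).
In Python, from workcell import ctrl, vision gives the robot as it stands. The module is installed in compiled form; this text tells all that it offers.
- The arm moves only by the shell command python3 -m jog 'ROWS' [FORCE]. ROWS is JSON, a list that holds one entry, the list of rows, each a list of 5 numbers: the closure, from -1 (fully open) to 1 (shut), then the shift along the world's x, y, z in units of 40 mm (1.0 is 40 mm), then the turn about the world's z in units of 6 degrees (1.0 is 6 degrees). A call has 1 to 10 rows; each row is the pose to reach, as a shift and turn from the pose commanded when the call began; what a row does not reach only later rows make up. A row lasts 1/10 s, in which the tool goes at most 50 mm and 8.59 degrees, less where a joint would pass 70% of its speed; a pose out of reach is approached as far as the arm can. A call with a gripper value outside its range is refused whole. The fingers move at their own pace and stop on an object; FORCE is the grip in N (left out, the last holds). Time passes only in rows, so rows that repeat a pose let the fingers close. It gives the time, the measured TCP pose, the force, the opening and the grip force at its end, in the units of the state.
- ctrl.get_state(): the state, without advancing time (a new reading comes with each control period).
- vision.get_image(name): name is "scene" or "side" or "wrist"; returns a dict with "pixels" (480x640x3 uint8, red, green, blue), "vfov" (degrees; the focal length in pixels is half the picture's height over the tangent of half this angle, whatever the lens; pixels are square), "cx", "cy" (the principal point, pixels), "R" (3x3) and "t" (3): a world point X has camera coordinates R X + t. Camera axes: x right, y down, z forward; pixel columns grow to the right and rows downward; lengths in m; the calibration is good to about 2 mm. A picture is of the moment at which its call begins. There is no depth.
- ctrl.sign_off(): hands the job in; it is judged then, once.
Trained networks look in a picture, given as the dict that the camera call returned (one of the last four; its "shot" number tells which), for a name from the list of things; names that differ only in an ending like _2 or _b are one class to them, and where a whole thing is asked for, a point or a joint stands for the part that bears it (a point fixed in the world has none). Each returns a list of dicts, best first, with "score" (0 to 1); they miss things now and then, are a little off and sometimes report something else, mostly with a low value. They report only what shows in the picture. A call takes as long as a camera call. They do not tell look-alikes from the thing itself.
- vision.boxes_of(picture, query): "bbox" ([left, top, right, bottom] in pixels, round what is visible of it).
- vision.trace(picture, query): "pixels" (480x640 bool, what is visible of it) and "bbox" ([left, top, right, bottom] in pixels, round what is visible of it).
The state is a dict: "time": time; "qpos": joint angles; "joint_velocities": joint speeds; "effort": joint torques, N m; "tcp_pos": TCP position; "eef_rot": TCP orientation; "contact_force": force on the tool from outside, world axes, zero at the start; "moment": the same for the moment, N m; "grip_width": finger opening in m; "finger_force": force on a finger pad.
Only numpy, scipy, OpenCV 4.12 (cv2) and the standard library are available. Lean on these libraries where they do the work, as an engineer would, in place of code of your own. Each camera call takes 0.05 s, during which the arm holds its last target. There are 200 camera calls.

### The job

Pack the two black bars flat into the open clamshell case, the longer bar in the longer row and the shorter bar in the shorter row. Then swing the lid over until it lies on the case, take the knobbed pin out of its block and push it down through the holes in the lid's sprung ear and the case's lug until its collar has pressed the ear fully down, and finish like that: still holding the pin down against the spring so that the case stays pressed shut, without letting go. Leave the other things on the desk where they are.

Things in the scene. Friction and masses are not known exactly. Their poses are not given: they have to be found in the camera images.
- shell: The case's white base, fixed: an open tray 170 (x) by 140 (y) by 40 mm high, walls and floor 4 mm, origin under its centre. Lid hinged along its +y top edge. In the middle of its -y side a lug 44 (x) by 36 (y) by 40 mm high, flush with the rim, has the upright pin hole. Ribs 5 mm high, 3 mm wide on the floor frame two rows that run along the case's y. Yaw within 0.3 rad of 0.
- row_long (a point): Centre of the longer row on the tray's floor (4 mm above the desk), 38 mm towards the case's -x side; the room between its ribs is 23 mm (x) by 76 mm (y). Axes as the case's.
- row_short (a point): Centre of the shorter row on the tray's floor (4 mm above the desk), 38 mm towards the case's +x side; the room between its ribs is 23 mm (x) by 52 mm (y). Axes as the case's.
- lug_hole (a point): Centre of the mouth of the hole in the case's lug, 40 mm above the desk, 88 mm from the case's centre towards its -y side. The hole is 14 mm wide, 34 mm deep, upright, its mouth chamfered 1.5 mm. Axes as the case's.
- lid (a joint): Lid angle, rad: 0 fully shut (level on the rim), 1.57 upright, 2.0 the stop leaning outwards. Starts open at 1.65 to 1.85. It stays where left above about 1.2; below 1.0 it sinks shut of itself in about 2 s and stays there.
- ear (a joint): How far the lid's sprung ear is pressed in, m: 0 free (standing 6 mm proud of the lid's outer face), 0.006 fully pressed, level with the lid, its underside on the case's lug. It takes 2.4 N to start and 8 N to press it fully, and it springs back when let go.
- lid_hinge (a point): Point on the hinge axis, mid-width, 40.5 mm above the desk, at the case's y = +70 mm; turns with the lid. Lid shut: axes as the case's; the lid reaches 140 mm from here to -y (with the ear, at the middle, 176), is 170 mm wide (x), 6 mm thick (underside at this point). Grey frame, clear pane. Open, it is a wall that can be pushed over towards the case's -y from behind.
- ear_hole (a point): Centre of the hole in the lid's ear, at the ear's outer face, 158 mm from the hinge axis. The hole is 14 mm wide, chamfered, through the 6 mm thick steel ear (44 by 36 mm), and lies right over the lug's hole when the lid is shut; this point is then 52.5 mm above the desk, 46.5 with the ear pressed down. Moves with lid and ear; axes as point lid_hinge.
- long_bar: The longer of two look-alike black plastic bars: 70 mm long (its y), 18 mm wide (its x), 20 mm high, about 35 g, with two small steel screw heads on top. Origin at the centre of its underside; it lies flat on the desk to the right of the case.
- short_bar: The shorter of the two look-alike black plastic bars: 46 mm long (its y), 18 mm wide (its x), 20 mm high, about 25 g. Origin at the centre of its underside; it lies flat on the desk to the right of the case.
- pin: Locking pin, 66 mm tall, about 50 g: steel shank 10 mm thick, 32 mm long, tapered tip; then a collar 28 mm across, 4 mm thick; then a round black knob 22 mm across, 30 mm tall (36 to 66 mm above the tip). Origin at the tip, z up along the pin. Starts upright in the block's hole, collar on the block, tip 8 mm above the desk; lifting it 35 mm frees it.
- block: The pin's aluminium block, 70 by 70 by 40 mm high, fixed to the desk to the left of the case, origin at the centre of its underside; a hole in the middle of its top.
- label_roll: Bystander: a white roll of labels, 60 mm across, 30 mm high, lying flat beyond the case. Origin at the centre of its underside.
- carton: Bystander: a small brown carton 60 by 45 by 40 mm high, to the left, beyond the block. Origin at the centre of its underside.
- driver: Bystander: a screwdriver 150 mm long with a black handle, lying close to the robot on the right. Origin near its middle, on the desk.
- bracket: Bystander: a black plastic angle bracket, 45 by 20 mm, 36 mm high, to the right of the bars. Origin at the centre of its underside.
- mouse: Bystander: a black computer mouse 100 by 60 mm, 35 mm high, on the far right. Origin at the centre of its underside.
There are look-alikes about, which are no part of the job. Leave any orange look-alike of the long_bar alone. What is shaped like the short_bar but orange is not meant.

How it is judged:
On the way, in this order (a step that is already met when the one before it is completed fails the run):
1. both bars lie flat in their matching rows with the lid still open (z of long_bar in the frame of row_long between -0.004 and 0.0035 m and angle between the y axis of long_bar and the y axis of row_long, either way round below 0.15 rad and angle between each of long_bar, short_bar's own z axis and vertical below 0.1 rad and x of long_bar in the frame of row_long between -0.006 and 0.006 m and y of long_bar in the frame of row_long between -0.008 and 0.008 m and z of short_bar in the frame of row_short between -0.004 and 0.0035 m and angle between the y axis of short_bar and the y axis of row_short, either way round below 0.15 rad and x of short_bar in the frame of row_short between -0.006 and 0.006 m and y of short_bar in the frame of row_short between -0.008 and 0.008 m and value of joint lid above 1 rad), for 0.2 s.
2. the lid lies on the case, the bars in their rows (z of long_bar in the frame of row_long between -0.004 and 0.0035 m and angle between the y axis of long_bar and the y axis of row_long, either way round below 0.15 rad and angle between each of long_bar, short_bar's own z axis and vertical below 0.1 rad and x of long_bar in the frame of row_long between -0.006 and 0.006 m and y of long_bar in the frame of row_long between -0.008 and 0.008 m and z of short_bar in the frame of row_short between -0.004 and 0.0035 m and angle between the y axis of short_bar and the y axis of row_short, either way round below 0.15 rad and x of short_bar in the frame of row_short between -0.006 and 0.006 m and y of short_bar in the frame of row_short between -0.008 and 0.008 m and value of joint lid below 0.09 rad), for 0.2 s.
3. the pin is through both holes, its collar on the ear, the ear pressed down, the lid shut (value of joint lid below 0.03 rad and value of joint ear above 0.0045 m and z of pin in the frame of lug_hole below -0.021 m and horizontal distance between pin and lug_hole below 0.005 m and angle between pin's own z axis and vertical below 0.12 rad and z of pin in the frame of ear_hole below -0.029 m and contact force between the fingers and anything else above 1.5 N), for 0.2 s.
At the end, for the whole second after the job is handed in: Bars flat in matching rows (6 mm across, 8 mm along, 3.5 mm up, 0.15 rad); pin in both holes (tip 21 mm below the lug's mouth, 5 mm off axis, lean under 0.12 rad), collar within 3 mm of the ear; ear pressed 4.5 mm or more, lid within 0.03 rad of shut, fingers touching with over 1.5 N (all of step 3 and z of long_bar in the frame of row_long between -0.004 and 0.0035 m and angle between the y axis of long_bar and the y axis of row_long, either way round below 0.15 rad and angle between each of long_bar, short_bar's own z axis and vertical below 0.1 rad and x of long_bar in the frame of row_long between -0.006 and 0.006 m and y of long_bar in the frame of row_long between -0.008 and 0.008 m and z of short_bar in the frame of row_short between -0.004 and 0.0035 m and angle between the y axis of short_bar and the y axis of row_short, either way round below 0.15 rad and x of short_bar in the frame of row_short between -0.006 and 0.006 m and y of short_bar in the frame of row_short between -0.008 and 0.008 m); the arm keeps its last pose, push and grip.
It fails at once if a bystander (label roll, carton, screwdriver, bracket, mouse) is moved by more than 30 mm (distance of any of label_roll, carton, driver, bracket, mouse from where it was at the start of the episode above 0.03 m).
It also fails if it takes over 72 s, if anything falls off the work surface, if the arm or the gripper's body presses on something with over 40 N, if the wrist force passes 120 N, or if a joint passes its speed limit or range.

## Working session

There is one attempt and no reset: what is moved stays moved. The work goes in short steps, Python scripts to look and compute and a shell command to move; the robot and the scene stay as the last step left them, time stands still between calls to the robot, and variables do not carry over. Pictures are saved under pics/ and viewed, at most 10 in all, crops included, and the job is handed in when it is done.

```bash
mkdir -p pics; cat > h.py <<'E'
import numpy as np, cv2
from workcell import ctrl, vision
def shot(n,f=None):
    p=vision.get_image(n)
    if f: cv2.imwrite('pics/'+f,cv2.cvtColor(p['pixels'],cv2.COLOR_RGB2BGR))
    return p
def K(p):
    f=240/np.tan(np.radians(p['vfov'])/2); return f
def ray(p,uv,z):
    f=K(p);R=np.array(p['R']);t=np.array(p['t'])
    d=R.T@np.array([(uv[0]-p['cx'])/f,(uv[1]-p['cy'])/f,1]);c=-R.T@t
    return c+d*(z-c[2])/d[2]
def proj(p,X):
    c=np.array(p['R'])@np.array(X)+np.array(p['t']);f=K(p)
    return [round(float(f*c[0]/c[2]+p['cx']),1),round(float(f*c[1]/c[2]+p['cy']),1)]
E
python3 - <<'E'
from h import *
for n in('scene','side','wrist'):
    p=shot(n,n+'0.png'); R=np.array(p['R']);print(n,p['vfov'],p['cx'],p['cy'],(-R.T@np.array(p['t'])).round(3),R[2].round(2))
    if n=='wrist':continue
    for q in('shell','lid','long_bar','short_bar','pin','block','label_roll','carton','bracket','mouse','driver'):
        for b in vision.boxes_of(p,q)[:4]:
            bb=b['bbox'];print(q,round(b['score'],2),np.round(bb).tolist(),ray(p,((bb[0]+bb[2])/2,(bb[1]+bb[3])/2),.02).round(3))
print(ctrl.get_state())
E
```

```text
scene 48.50127953436414 323.53996310775324 241.8191228835677 [ 1.119 -0.38   0.911] [-0.52  0.31 -0.79]
shell 0.69 [287.0, 156.0, 418.0, 296.0] [0.526 0.041 0.02 ]
lid 0.67 [356.0, 154.0, 416.0, 266.0] [0.524 0.13  0.02 ]
long_bar 0.74 [121.0, 242.0, 161.0, 250.0] [ 0.351 -0.37   0.02 ]
long_bar 0.7 [164.0, 253.0, 204.0, 280.0] [ 0.445 -0.312  0.02 ]
long_bar 0.53 [175.0, 285.0, 202.0, 315.0] [ 0.525 -0.332  0.02 ]
short_bar 0.8 [214.0, 319.0, 237.0, 340.0] [ 0.619 -0.297  0.02 ]
short_bar 0.8 [251.0, 292.0, 261.0, 316.0] [ 0.598 -0.223  0.02 ]
short_bar 0.64 [244.0, 354.0, 272.0, 376.0] [ 0.714 -0.274  0.02 ]
pin 0.62 [440.0, 138.0, 456.0, 160.0] [0.436 0.371 0.02 ]
block 0.59 [427.0, 139.0, 468.0, 181.0] [0.465 0.346 0.02 ]
label_roll 0.91 [349.0, 318.0, 380.0, 357.0] [ 0.763 -0.08   0.02 ]
label_roll 0.62 [354.0, 155.0, 414.0, 266.0] [0.524 0.125 0.02 ]
carton 0.98 [474.0, 206.0, 512.0, 238.0] [0.669 0.312 0.02 ]
bracket 0.87 [122.0, 317.0, 148.0, 344.0] [ 0.537 -0.443  0.02 ]
bracket 0.72 [126.0, 354.0, 176.0, 414.0] [ 0.653 -0.452  0.02 ]
mouse 0.73 [129.0, 355.0, 175.0, 414.0] 
[... 1453 characters left out ...]
.25, 'qpos': array([ 1.26049537,  0.61492133, -0.01255153,  1.42338048,  0.0080591 ,
        1.10339171, -0.04039299]), 'joint_velocities': array([ 0.0004172 ,  0.00013744, -0.00170769, -0.00060814,  0.00153945,
       -0.00129254,  0.00144719]), 'effort': array([-1.73498629e-03, -4.58829582e+01,  2.08752165e-01, -1.66032976e+01,
       -6.10636175e-02,  1.31542192e-02,  3.62837091e-05]), 'tcp_pos': array([ 0.18200765, -0.62397975,  0.23263297]), 'eef_rot': array([-3.14154031e+00, -4.42182758e-05,  2.83792094e-01]), 'contact_force': array([-0.13202963,  0.41299807, -0.3083476 ]), 'moment': array([-0.03039463,  0.00747957,  0.0478894 ]), 'finger_force': 0.0, 'grip_width': 0.09290267001894546}
```

View pics/scene0.png

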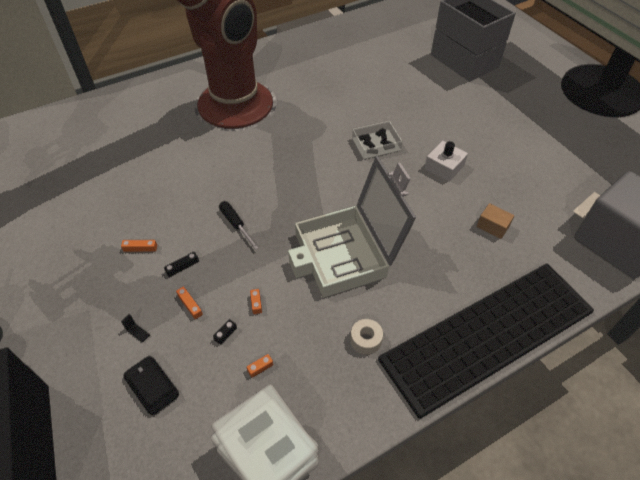

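View pics/side0.png

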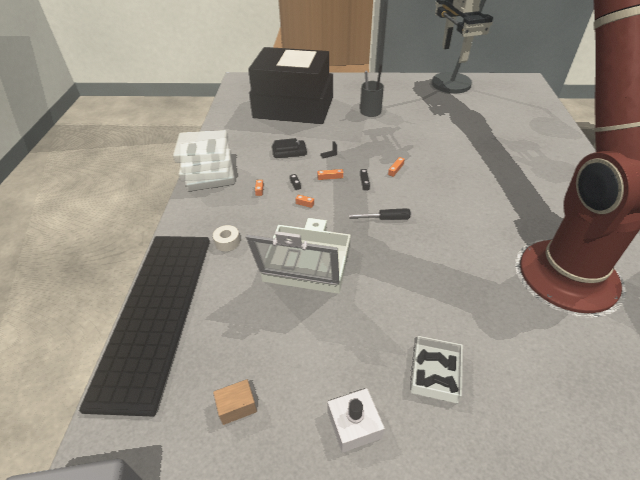

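The scene view shows the black long bar at (182,264), the black short bar at (225,332), the case at (345,250) with its lug at (300,258), and the pin block at (447,158). Every orange bar is a decoy. The side view agrees, with the black bars at (365,179) and (295,182). Next I'll fit the bar poses.

```bash
cat >> h.py <<'E'
from scipy.optimize import minimize
def corners(x,y,a,L,W,z0,z1):
    c,s=np.cos(a),np.sin(a)
    return [[x+c*u-s*v,y+s*u+c*v,z] for u in(-W/2,W/2) for v in(-L/2,L/2) for z in(z0,z1)]
def fitbox(views,L,W,z0,z1,x0):
    """views: [(pic,mask)], silhouette fit of an upright box; returns x,y,yaw(of its length axis y), IoU"""
    S=4
    def cost(q):
        tot=0
        for p,m in views:
            ys,xs=np.nonzero(m);o=np.array([xs.min()-15,ys.min()-15]);w=(xs.max()-o[0]+15,ys.max()-o[1]+15)
            h=cv2.convexHull(((np.array([proj(p,c) for c in corners(*q,L,W,z0,z1)])+.5-o)*S).astype(np.float32)).astype(np.int32)
            r=np.zeros((w[1]*S,w[0]*S),np.uint8);cv2.fillConvexPoly(r,h,1)
            mm=cv2.resize(m[max(o[1],0):o[1]+w[1],o[0]:o[0]+w[0]].astype(np.uint8),(w[0]*S,w[1]*S),interpolation=0)
            tot-=(r&mm).sum()/(r|mm).sum()
        return tot/len(views)
    best=None
    for a in np.arange(0,np.pi,np.pi/8):
        q=minimize(cost,[*x0,a],method='Nelder-Mead',options=dict(initial_simplex=[[*x0,a],[x0[0]+.01,x0[1],a],[x0[0],x0[1]+.01,a],[*x0,a+.3]],maxiter=120))
        if best is None or q.fun<best.fun:best=q
    return best.x.round(4),round(-best.fun,3)
def mask_at(p,q,uv):
    c=[m for m in vision.trace(p,q) if m['bbox'][0]-3<=uv[0]<=m['bbox'][2]+3 and m['bbox'][1]-3<=uv[1]<=m['bbox'][3]+3]
    return c[0]['pixels'] if c else None
E
python3 - <<'E'
from h import *
s=shot('scene');d=shot('side')
for n,L,a,b in(('long_bar',.07,(182,264),(365,179)),('short_bar',.046,(225,332),(295,182))):
    v=[(p,m) for p,m in((s,mask_at(s,n,a)),(d,mask_at(d,n,b))) if m is not None]
    print(n,len(v),fitbox(v,L,.018,0,.02,ray(s,a,.02)[:2]))
p=d
for m in vision.trace(s,'shell')[:1]: cv2.imwrite('pics/m.png',m['pixels']*255)
big=cv2.resize(s['pixels'][140:310,270:430],None,fx=3.5,fy=3.5,interpolation=cv2.INTER_CUBIC)
cv2.imwrite('pics/case.png',big[:,:,::-1])
E
```

```text
long_bar 2 (array([ 0.4304, -0.3141,  0.1007]), np.float64(0.88))
short_bar 2 (array([ 0.618 , -0.2985,  0.3522]), np.float64(0.85))[ WARN:0@5.236] global loadsave.cpp:1063 imwrite_ Unsupported depth image for selected encoder is fallbacked to CV_8U.
```

View pics/case.png

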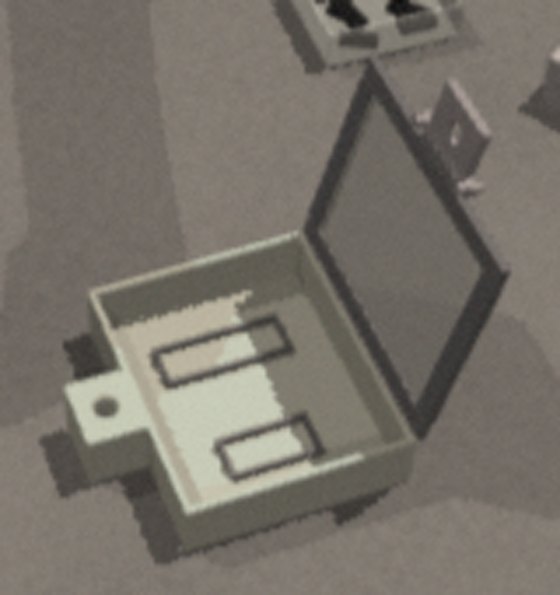

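The crop shows the tray's outer rim corners at crop pixels (90,290), (303,234), (187,512) and (412,440). The lug hole is at (105,406) and the lid's far corners are at (370,62) and (507,272). The long row is on the robot side, which is -x.

```bash
python3 - <<'E'
from h import *
from scipy.optimize import least_squares
p=shot('scene')
uv=np.array([(90,290),(303,234),(187,512),(412,440),(105,406),(370,62),(507,272)])/3.5+[270,140]
def pts(q):
    x,y,a,l=q;c,s=np.cos(a),np.sin(a)
    P=[(-.085,-.07,.04),(-.085,.07,.04),(.085,-.07,.04),(.085,.07,.04),(0,-.088,.04)]+[(u,.07-.14*np.cos(l)-0.003*np.sin(l)*0,.0405+.14*np.sin(l)) for u in(-.085,.085)]
    return [(x+c*u-s*v,y+s*u+c*v,z) for u,v,z in P]
r=least_squares(lambda q:(np.array([proj(p,X) for X in pts(q)])-uv).ravel(),[.53,0.03,0,1.75],diff_step=1e-3)
print(r.x.round(4),r.fun.round(1))
x,y,a,_=r.x;c,s=np.cos(a),np.sin(a)
for n,u,v in(('long',-.038,0),('short',.038,0),('hole',0,-.088),('hinge',0,.07)):print(n,round(x+c*u-s*v,4),round(y+s*u+c*v,4))
E
```

```text
[0.5689 0.0163 0.     1.6491] [  8.5   1.1   3.6  -7.4  23.   -3.5  17.6 -11.9  16.7  -0.2  -6.6  -7.5
   5.1 -11.6]
long 0.5309 0.0163
short 0.6069 0.0163
hole 0.5689 -0.0717
hinge 0.5689 0.0863
```

```bash
python3 -m jog '[[[-1,1,1.2,0,1],[-1,2,2.5,0,2],[-1,3,3.8,0,3],[-1,4,5,-0.5,4],[-1,5,6.4,-1,5],[-1,6,7.5,-1.5,6],[-1,6.2,7.7,-2,7],[-1,6.2,7.7,-2.2,7],[-1,6.2,7.7,-2.2,7]]]'; python3 - <<'E'
from h import *
p=shot('wrist','w1.png')
for n in('long_bar','short_bar'):
    for m in vision.boxes_of(p,n)[:4]: 
        b=np.array(m['bbox']);print(n,m['score'],b.round(),ray(p,((b[0]+b[2])/2,(b[1]+b[3])/2),.015).round(3))
E
```

```text
time: 2.55
tcp_pos: [0.4328, -0.3097, 0.1428]
eef_rot: [-3.138, -0.004, 1.026]
contact_force: [0.2, 0.4, 0.7]
grip_width: 0.0936
finger_force: 0.0
long_bar 0.92 [284. 203. 367. 292.] [ 0.435 -0.315  0.015]
long_bar 0.72 [245. 322. 278. 388.] [ 0.348 -0.364  0.015]
long_bar 0.63 [401. 161. 507. 246.] [ 0.527 -0.334  0.015]
short_bar 0.73 [523.  50. 601. 118.] [ 0.619 -0.299  0.015]
short_bar 0.67 [416.   0. 499.  17.] [ 0.581 -0.226  0.015]
```

View pics/w1.png

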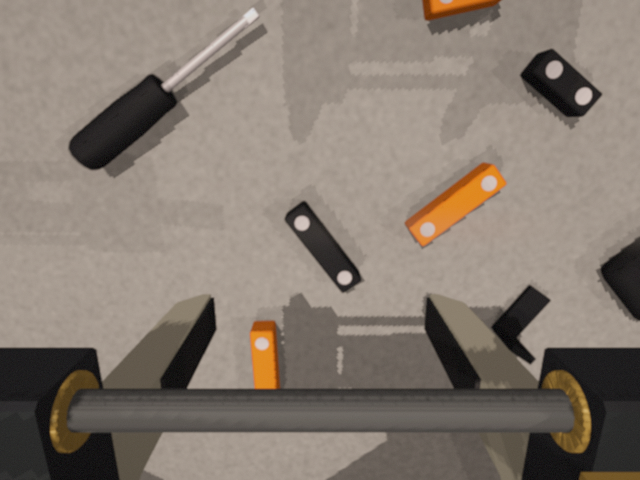

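The wrist view shows the black long bar's screw heads at (302,223) and (345,278), and the short bar's at (554,70) and (584,96). The case fit was poor because of its step size, so I'll refit it.

```bash
sed -i 's/return \[round(float(f\*c\[0\]\/c\[2\]+p\[.cx.\]),1),round(float(f\*c\[1\]\/c\[2\]+p\[.cy.\]),1)\]/return [f*c[0]\/c[2]+p["cx"],f*c[1]\/c[2]+p["cy"]]/' h.py
python3 - <<'E'
from h import *
from scipy.optimize import least_squares
w=shot('wrist')
for n,A,B in(('long',(302,223),(345,278)),('short',(554,70),(584,96))):
    a,b=ray(w,A,.021),ray(w,B,.021);d=b-a;print(n,((a+b)/2).round(4),'yaw of y',round(np.arctan2(d[1],d[0])-np.pi/2,3),np.linalg.norm(d).round(4))
m=mask_at(w,'long_bar',(323,250));print(fitbox([(w,m)],.07,.018,0,.02,[.435,-.315]))
m=mask_at(w,'short_bar',(560,85));print(fitbox([(w,m)],.046,.018,0,.02,[.619,-.299]))
p=shot('scene')
uv=np.array([(90,290),(303,234),(187,512),(412,440),(105,406),(370,62),(507,272)])/3.5+[270,140]
def pts(q):
    x,y,a,l=q;c,s=np.cos(a),np.sin(a)
    P=[(-.085,-.07,.04),(-.085,.07,.04),(.085,-.07,.04),(.085,.07,.04),(0,-.088,.04)]+[(u,.07-.14*np.cos(l),.0405+.14*np.sin(l)) for u in(-.085,.085)]
    return [(x+c*u-s*v,y+s*u+c*v,z) for u,v,z in P]
r=least_squares(lambda q:(np.array([proj(p,X) for X in pts(q)])-uv).ravel(),[.53,0.03,0.01,1.75])
print(r.x.round(4),r.fun.round(1))
x,y,a,_=r.x;c,s=np.cos(a),np.sin(a)
for n,u,v in(('long',-.038,0),('short',.038,0),('hole',0,-.088),('hinge',0,.07)):print(n,round(x+c*u-s*v,4),round(y+s*u+c*v,4))
E
```

```text
long [ 0.4301 -0.3227  0.021 ] yaw of y -3.051 0.0506
short [ 0.6183 -0.3093  0.021 ] yaw of y -2.739 0.0263
(array([ 0.4326, -0.3143,  3.2415]), np.float64(0.961))
(array([ 0.62  , -0.2997,  3.5783]), np.float64(0.895))
[ 0.5677 -0.0146 -0.1717  1.8193] [-0.6  0.2 -0.1 -0.8 -0.5  0.7  1.3  0.8 -0.   0.   0.6 -1.6 -0.6  0.3]
long 0.5303 -0.0081
short 0.6052 -0.0211
hole 0.5527 -0.1013
hinge 0.5797 0.0544
```

The case fits within about a pixel: centre (0.568, -0.015), yaw -0.172 rad, lid at 1.82 rad. The silhouette fits for the bars agree across cameras, so I'll grasp the long bar with its fingers half open to clear the decoy.

```bash
python3 -m jog '[[[0,0.06,0.04,-0.3,1.4],[0,0.06,0.04,-0.6,2.8],[0,0.06,0.04,-0.9,4.2],[0,0.06,0.04,-1.2,5.6],[0,0.06,0.04,-1.5,6.25],[0,0.06,0.04,-2.1,6.25],[0,0.06,0.04,-2.6,6.25],[0,0.06,0.04,-3.07,6.25],[0,0.06,0.04,-3.07,6.25],[0,0.06,0.04,-3.07,6.25]]]' 25;python3 -m jog '[[[1,0,0,0,0],[1,0,0,0,0],[1,0,0,0,0],[1,0,0,0,0],[1,0,0,0,0]]]' 25; python3 -c "
from h import *
print(ctrl.get_state()['qpos'].round(2))"
```

```text
time: 3.9
tcp_pos: [0.4321, -0.3156, 0.0224]
eef_rot: [3.141, 0.001, 1.669]
contact_force: [0.7, 0.4, -0.7]
grip_width: 0.0461
finger_force: 0.0
time: 4.4
tcp_pos: [0.4326, -0.3146, 0.0223]
eef_rot: [3.141, 0.001, 1.671]
contact_force: [-0.3, 0.5, 3.1]
grip_width: 0.0178
finger_force: 25.0
[ 0.78  0.76 -0.3   1.94  0.43  0.5   0.28]
```

The long bar is held at 17.8 mm. I'll lift it and carry it above its row.

```bash
python3 -m jog '[[[1,0,0,1.2,0],[1,0,0,2.3,0],[1,0.4,1.2,2.5,-0.6],[1,0.8,2.4,2.5,-1.2],[1,1.2,3.6,2.5,-1.8],[1,1.6,4.8,2.5,-2.6],[1,1.9,6,2.5,-2.6],[1,2.2,7,2.5,-2.6],[1,2.44,7.65,2.5,-2.6],[1,2.44,7.65,2.5,-2.6]]]' 25;python3 -m jog '[[[1,0,0,0,0],[1,0,0,0,0],[1,0,0,0,0]]]' 25
python3 - <<'E'
from h import *
w=shot('wrist','w2.png')
x,y,a=.5677,-.0146,-.1717;c,s=np.cos(a),np.sin(a)
im=w['pixels'][:,:,::-1].copy()
P=[(-.085,-.07,.04),(-.085,.07,.04),(.085,-.07,.04),(.085,.07,.04),(0,-.088,.04)]
for rx,L in((-.038,.076),(.038,.052)): P+=[(rx+i*.0115,j*L/2,.009) for i in(-1,1) for j in(-1,1)]
for u,v,z in P:
    q=proj(w,(x+c*u-s*v,y+s*u+c*v,z));print(np.round(q,1).tolist());cv2.drawMarker(im,(int(round(q[0])),int(round(q[1]))),(0,0,255),0,10,1)
cv2.imwrite('pics/w2.png',im)
print(ctrl.get_state()['qpos'].round(2))
E
```

```text
time: 5.4
tcp_pos: [0.5313, -0.0018, 0.1222]
eef_rot: [3.14, -0.004, 1.409]
contact_force: [0.2, -0.1, -0.0]
grip_width: 0.0177
finger_force: 25.0
time: 5.7
tcp_pos: [0.5295, -0.0104, 0.1217]
eef_rot: [-3.141, 0.001, 1.396]
contact_force: [0.4, 0.4, 0.1]
grip_width: 0.0179
finger_force: 25.0
[247.2, 361.5]
[233.5, 138.9]
[508.8, 360.9]
[542.0, 138.1]
[376.9, 385.0]
[302.9, 296.6]
[301.2, 188.1]
[335.8, 296.5]
[336.8, 188.0]
[412.7, 280.3]
[417.7, 206.1]
[446.0, 280.2]
[452.9, 206.0]
[ 0.16  0.59 -0.28  1.89  0.25  0.7  -0.44]
```

View pics/w2.png

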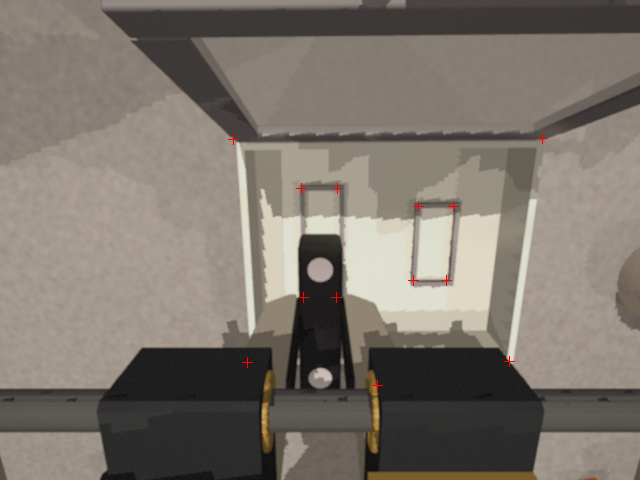

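The wrist view shows the rim corners landing on the markers. The row frames appear about 3 px to the right of the prediction, so I'll measure the rib lines by profile.

```bash
python3 - <<'E'
from h import *
w=shot('wrist');g=w['pixels'].mean(2)
st=ctrl.get_state();print(st['tcp_pos'].round(4))
a=-.1717;c,s=np.cos(a),np.sin(a)
for r,lo,hi in((195,285,360),(205,285,360),(215,285,360),(225,400,470),(240,400,470),(260,400,470)):
    print(r,lo,g[r-1:r+2,lo:hi].mean(0).round().astype(int).tolist())
def loc(uv,z):
    d=ray(w,uv,z)[:2]-[.5677,-.0146];return [round(c*d[0]+s*d[1],4),round(-s*d[0]+c*d[1],4)]
for k in(430,436):print('col',k,g[190:300,k-1:k+2].mean(1).round().astype(int).tolist())
for uv in((300,205),(343,205),(415,240),(456,240),(437,204),(432,283),(320,187)):print(uv,loc(uv,.009))
E
```

```text
[ 0.5297 -0.0099  0.1218]
195 285 [158, 159, 159, 158, 159, 158, 159, 157, 154, 150, 147, 146, 146, 143, 127, 107, 97, 95, 97, 111, 126, 130, 133, 146, 157, 158, 158, 158, 159, 158, 159, 158, 158, 158, 158, 157, 158, 158, 158, 159, 158, 158, 157, 158, 157, 159, 158, 157, 151, 147, 145, 144, 145, 141, 122, 99, 93, 96, 100, 116, 128, 134, 146, 157, 158, 158, 158, 158, 158, 158, 157, 158, 158, 158, 158]
205 285 [159, 158, 158, 158, 158, 158, 158, 156, 152, 147, 145, 144, 146, 144, 132, 112, 98, 96, 99, 111, 123, 129, 132, 146, 156, 158, 158, 158, 158, 158, 159, 158, 158, 158, 157, 157, 158, 158, 158, 159, 158, 158, 158, 158, 158, 158, 158, 157, 154, 149, 145, 144, 145, 141, 122, 99, 95, 97, 103, 119, 128, 133, 146, 156, 158, 158, 157, 157, 157, 157, 157, 157, 157, 157, 157]
215 285 [158, 158, 158, 158, 158, 160, 162, 160, 159, 157, 155, 160, 165, 167, 163, 151, 128, 111, 113, 120, 127, 129, 133, 146, 158, 161, 162, 161, 163, 169, 175, 176, 175, 176, 178, 188, 192, 181, 164, 157, 157, 158, 159, 161, 162, 161, 161, 160, 162, 165, 166, 166, 164, 154, 138, 120, 110, 113, 121, 127, 130, 136,
[... 1916 characters left out ...]
15, 215, 216, 216, 216, 216, 216, 216, 216, 217, 217, 217, 217, 217, 217, 217, 217, 217, 217, 218, 218, 218, 218, 218, 217, 218, 217, 218, 218, 218, 218, 218, 218, 218, 218, 218, 218, 218, 218, 218, 218, 218, 215, 213, 207, 196, 170, 125, 96, 119, 138, 145, 146, 158, 186, 209, 217, 218, 218, 218, 218, 218, 218, 218, 218, 217, 218]
(300, 205) [np.float64(-0.0504), np.float64(0.0272)]
(343, 205) [np.float64(-0.0223), np.float64(0.0271)]
(415, 240) [np.float64(0.0263), np.float64(0.0032)]
(456, 240) [np.float64(0.0538), np.float64(0.0031)]
(437, 204) [np.float64(0.0391), np.float64(0.0276)]
(432, 283) [np.float64(0.0401), np.float64(-0.0278)]
(320, 187) [np.float64(-0.0373), np.float64(0.0389)]
```

```bash
python3 - <<'E'
from h import *
w=shot('wrist');st=ctrl.get_state()
a=-.1717;c,s=np.cos(a),np.sin(a)
def loc(P):
    d=np.array(P)[:2]-[.5677,-.0146];return (c*d[0]+s*d[1]).round(4),(-s*d[0]+c*d[1]).round(4)
print('tcp',loc(st['tcp_pos']),st['eef_rot'])
for uv in((320,270),(320,378)):print(loc(ray(w,uv,.1203)))
E
```

```text
tcp (np.float64(-0.0382), np.float64(-0.0015)) [-3.14141650e+00  4.01099762e-04  1.39710868e+00]
(np.float64(-0.0374), np.float64(0.0229))
(np.float64(-0.0375), np.float64(-0.0268))
```

```bash
python3 -m jog '[[[1,0.045,0.025,-0.6,0],[1,0.045,0.025,-1.2,0],[1,0.045,0.025,-1.8,0],[1,0.045,0.025,-2.1,0],[1,0.045,0.025,-2.25,0],[1,0.045,0.025,-2.37,0],[1,0.045,0.025,-2.38,0],[1,0.045,0.025,-2.38,0]]]' 25;python3 -m jog '[[[0.4,0,0,0,0],[0.4,0,0,0,0],[0.4,0,0,0,0],[0.4,0,0,0,0]]]' 25;
```

```text
time: 6.65
tcp_pos: [0.5324, -0.0074, 0.0273]
eef_rot: [3.14, -0.0, 1.399]
contact_force: [0.6, -0.4, -0.1]
grip_width: 0.0175
finger_force: 25.0
time: 7.05
tcp_pos: [0.5319, -0.0074, 0.0269]
eef_rot: [3.141, -0.0, 1.399]
contact_force: [-0.3, -0.5, 0.0]
grip_width: 0.0277
finger_force: 0.0
```

```bash
python3 -m jog '[[[0.4,0,0,1.2,0],[0.4,0,0,2.4,0],[0.4,0.2,-1,2.9,1],[0.4,0.6,-2.2,2.9,2],[0.4,1,-3.4,2.9,3],[0.1,1.4,-4.6,2.9,4],[0.1,1.8,-5.8,2.9,5],[0.1,2.2,-6.9,2.9,5.46],[0.1,2.2,-7.31,2.9,5.46],[0.1,2.2,-7.31,2.9,5.46]]]';python3 -m jog '[[[0.1,0,0,0,0],[0.1,0,0,0,0],[0.1,0,0,0,0]]]'
python3 - <<'E'
from h import *
w=shot('wrist','w3.png');s=shot('scene','s3.png')
for b in vision.boxes_of(w,'short_bar'):print(b)
uv=proj(w,(.62,-.2997,.015));print(uv)
m=mask_at(w,'short_bar',uv)
print(fitbox([(w,m)],.046,.018,0,.02,[.62,-.2997]),ctrl.get_state()['tcp_pos'])
# screw heads
g=cv2.cvtColor(w['pixels'],cv2.COLOR_RGB2GRAY);h=(cv2.dilate(cv2.erode(m.astype(np.uint8),None),None)>0)&(g>110)
n,_,st,ce=cv2.connectedComponentsWithStats(h.astype(np.uint8))
for i in range(1,n):
    if st[i,4]>20:print(ce[i],st[i,4],ray(w,ce[i],.021).round(4))
E
```

```text
time: 8.05
tcp_pos: [0.6183, -0.304, 0.1415]
eef_rot: [-3.139, 0.001, 1.964]
contact_force: [-0.5, -0.3, 0.5]
grip_width: 0.042
finger_force: 0.0
time: 8.35
tcp_pos: [0.6203, -0.2967, 0.1432]
eef_rot: [3.141, -0.001, 1.975]
contact_force: [0.0, -0.2, 0.8]
grip_width: 0.042
finger_force: 0.0
{'bbox': [302.9, 210.0, 330.4, 277.6], 'score': 0.91}
{'bbox': [424.1, 225.2, 481.1, 294.6], 'score': 0.89}
{'bbox': [283.4, 80.6, 353.6, 152.8], 'score': 0.76}
[np.float64(316.6023276262491), np.float64(244.68455725200891)]
(array([ 0.6199, -0.3002,  0.3834]), np.float64(0.953)) [ 0.61997741 -0.29885388  0.14293725]
[316.73015873 229.18518519] 189 [ 0.6151 -0.2878  0.021 ]
[316.37790698 264.6744186 ] 172 [ 0.625  -0.3117  0.021 ]
```

```bash
python3 -m jog '[[[0.1,0,0,-1,-0.05],[0.1,0,0,-2,-0.05],[0.1,0,0,-2.6,-0.05],[0.1,0,0,-3.02,-0.05],[0.1,0,0,-3.02,-0.05],[1,0,0,-3.02,-0.05],[1,0,0,-3.02,-0.05],[1,0,0,-3.02,-0.05],[1,0,0,-3.02,-0.05]]]' 25
```

```text
time: 9.45
tcp_pos: [0.6207, -0.3001, 0.0234]
eef_rot: [3.14, 0.002, 1.965]
contact_force: [0.2, 0.3, 2.2]
grip_width: 0.0178
finger_force: 25.0
```

```bash
python3 -m jog '[[[1,0,0,1.2,0],[1,0,0,2.3,0],[1,0,1.2,2.5,-1.1],[1,-0.1,2.4,2.5,-2.2],[1,-0.1,3.6,2.5,-3.3],[1,-0.2,4.8,2.5,-4.4],[1,-0.3,5.8,2.5,-5.41],[1,-0.33,6.6,2.5,-5.41],[1,-0.33,6.98,2.5,-5.41],[1,-0.33,6.98,2.5,-5.41]]]';python3 -m jog '[[[1,0,0,-0.3,0],[1,0,0,-0.6,0],[1,0,0,-0.6,0],[1,0,0,-0.6,0]]]'
python3 - <<'E'
from h import *
w=shot('wrist','w4.png');st=ctrl.get_state();print(st['tcp_pos'],st['eef_rot'])
E
```

```text
time: 10.45
tcp_pos: [0.6069, -0.0176, 0.1224]
eef_rot: [3.141, -0.002, 1.404]
contact_force: [0.6, -0.6, -0.2]
grip_width: 0.0177
finger_force: 25.0
time: 10.85
tcp_pos: [0.6061, -0.0223, 0.0967]
eef_rot: [-3.14, 0.001, 1.397]
contact_force: [0.6, 0.1, 0.2]
grip_width: 0.0177
finger_force: 25.0
[ 0.60655598 -0.02176788  0.09733676] [-3.14087698e+00  3.31428818e-04  1.39728127e+00]
```

View pics/w4.png

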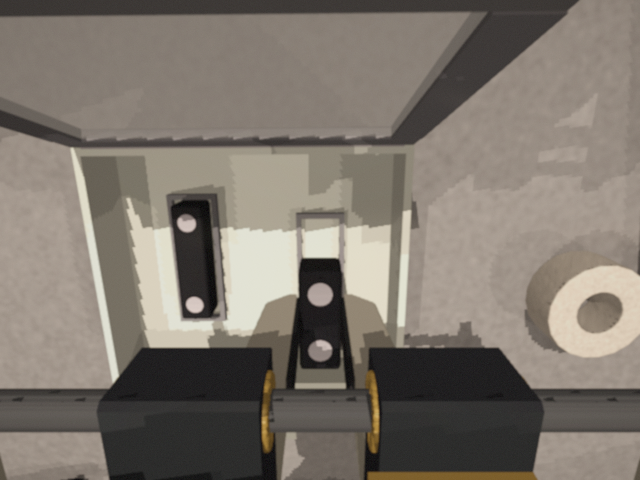

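The wrist view shows the long bar sitting inside its frame, with its heads at (187,223) and (195,305). The short bar at (320,320) lines up with its frame, which spans columns 297–344.

```bash
python3 -m jog '[[[1,0,0.02,-0.6,0],[1,0,0.02,-1.2,0],[1,0,0.02,-1.5,0],[1,0,0.02,-1.7,0],[1,0,0.02,-1.76,0],[1,0,0.02,-1.76,0],[1,0,0.02,-1.76,0]]]';python3 -m jog '[[[0.4,0,0,0,0],[0.4,0,0,0,0],[0.4,0,0,0,0],[0.4,0,0,0,0]]]'; python3 -m jog '[[[0.4,0,0,1.2,0],[0.4,0,0,2.4,0],[0.4,0,0,3.6,0],[0.6,0,0,4.8,0],[0.8,0,0,6,0],[1,0,0,6,0]]]'
python3 - <<'E'
from h import *
w=shot('wrist','w5.png')
im=w['pixels'];x,y,a=.5677,-.0146,-.1717;c,s=np.cos(a),np.sin(a)
for n,u in(('long_bar',-.038),('short_bar',.038)):
    q=proj(w,(x+c*u,y+s*u,.02));m=mask_at(w,n,q);L=.07 if n[0]=='l' else .046
    f,i=fitbox([(w,m)],L,.018,.004,.024,[x+c*u,y+s*u]);d=f[:2]-[x+c*u,y+s*u];print(n,q,f,i,'local',c*d[0]+s*d[1],-s*d[0]+c*d[1])
st=ctrl.get_state();print(st['tcp_pos'],st['eef_rot'],st['qpos'].round(2))
S=shot('scene','s5.png');d=shot('side','d5.png')
v=[]
for p in(S,d):
    for m in vision.trace(p,'block')[:1]: print(m['bbox'],m['score']);v.append((p,m['pixels']))
for p in(S,d):
    for m in vision.boxes_of(p,'pin')[:2]: print('pin',m['bbox'],m['score'])
print(fitbox(v,.07,.07,0,.04,[.465,.345]))
E
```

```text
time: 11.6
tcp_pos: [0.6069, -0.0202, 0.0281]
eef_rot: [3.141, 0.0, 1.399]
contact_force: [-1.3, -1.0, -0.4]
grip_width: 0.0181
finger_force: 25.0
time: 12.0
tcp_pos: [0.6069, -0.0195, 0.0277]
eef_rot: [3.141, -0.0, 1.399]
contact_force: [0.2, -0.5, 0.2]
grip_width: 0.0281
finger_force: 0.0
time: 12.6
tcp_pos: [0.6106, -0.0188, 0.2756]
eef_rot: [3.126, -0.004, 1.399]
contact_force: [0.1, 0.1, 0.3]
grip_width: 0.0083
finger_force: 0.0
long_bar [np.float64(234.38899258803787), np.float64(210.84959513590775)] [ 0.533  -0.0074 -0.1857] 0.939 local 0.0025800633640433676 0.0011653706298061302
short_bar [np.float64(309.9215309724854), np.float64(210.62377086337625)] [ 0.6072 -0.0192 -0.1632] 0.947 local 0.0017051263992770996 0.0022165147455922925
[ 0.60593632 -0.01986785  0.26678989] [-3.14030983e+00  5.14858801e-04  1.39920547e+00] [ 0.2   0.53 -0.33  1.5   0.19  1.14 -0.34]
[423.8, 139.5, 466.9, 183.3] 0.9
[327.2, 389.3, 381.8, 450.1] 0.57
pin [439.8, 142.4, 455.7, 157.4] 0.58
pin [343.7, 398.5, 362.5, 422.9] 0.82
(array([0.4671, 0.3383, 0.3747]), np.float64(0.84))
```

View pics/w5.png

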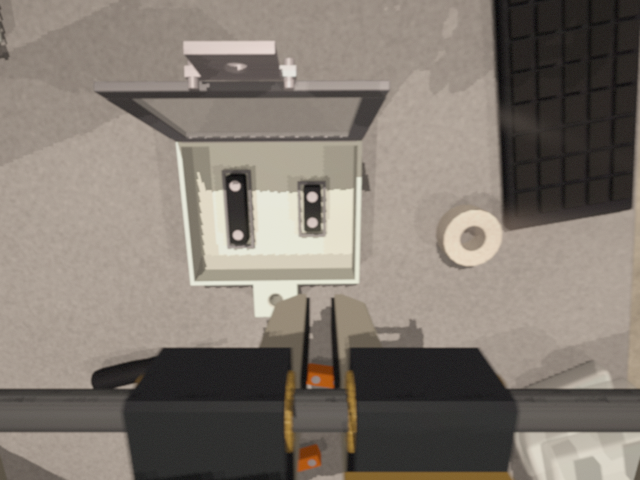

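Both bars are in their frames, at (237,210) and (312,208). The lid is open with its ear standing out at (230,62). I'll go behind the lid, left of the ear, and push it over.

```bash
python3 -m jog '[[[1,-0.4,1.1,0,0],[1,-0.8,2.2,0,0],[1,-1.2,3.3,0,0],[1,-1.64,4.3,0,0],[1,-1.64,4.3,0,0],[1,-1.64,4.3,-0.8,0],[1,-1.64,4.3,-1.7,0],[1,-1.64,4.3,-2.47,0],[1,-1.64,4.3,-2.47,0],[1,-1.64,4.3,-2.47,0]]]' 10;
python3 -m jog '[[[1,-0.09,-0.5,0,0],[1,-0.17,-1,0,0],[1,-0.26,-1.5,0,0],[1,-0.34,-2,0,0],[1,-0.43,-2.5,-0.15,0],[1,-0.52,-3,-0.35,0],[1,-0.61,-3.5,-0.6,0],[1,-0.65,-3.75,-0.75,0],[1,-0.65,-3.75,-0.75,0]]]'
python3 - <<'E'
from h import *
d=shot('side','d6.png')
big=cv2.resize(d['pixels'][150:350,200:420],None,fx=3,fy=3);cv2.imwrite('pics/d6c.png',big[:,:,::-1])
E
```

```text
time: 14.05
tcp_pos: [0.5413, 0.1521, 0.1687]
eef_rot: [-3.141, 0.0, 1.399]
contact_force: [0.0, 0.6, -0.3]
grip_width: 0.0008
finger_force: 0.0
time: 14.95
tcp_pos: [0.5154, 0.0004, 0.1392]
eef_rot: [3.141, 0.001, 1.396]
contact_force: [-0.4, -0.5, -0.2]
grip_width: 0.0004
finger_force: 0.0
```

View pics/d6c.png

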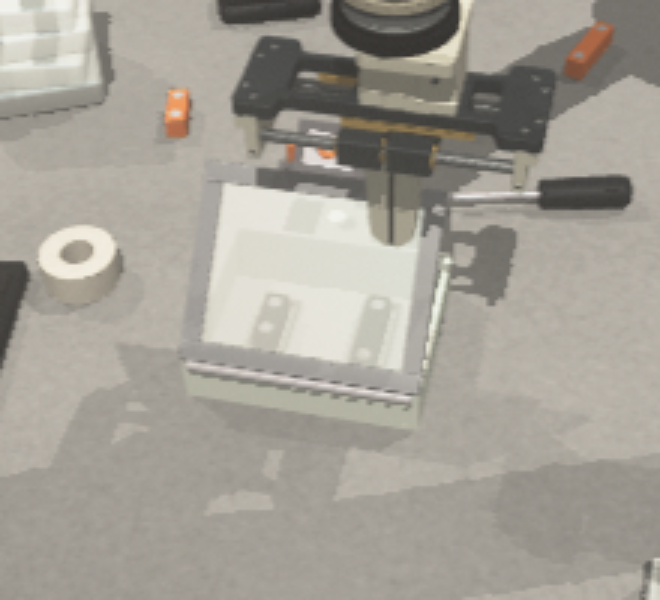

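The side view shows the lid swung down past the fingers, whose tips are near crop pixel (393,240), and sinking shut. Both bars are visible underneath. Next is the pin.

```bash
python3 -m jog '[[[0,0,0,1,0],[0,-0.15,1,1.75,0],[0,-0.3,2.1,1.75,0],[0,-0.45,3.2,1.75,0],[0,-0.6,4.3,1.75,0],[0,-0.75,5.4,1.75,0],[0,-0.9,6.5,1.75,0],[0,-1.1,7.5,1.75,0],[0,-1.2,8.39,1.75,0],[0,-1.2,8.39,1.75,0]]]' 10;python3 -m jog '[[[0,0,0,0,0],[0,0,0,0,0],[0,0,0,0,0]]]'
python3 - <<'E'
from h import *
w=shot('wrist','w7.png');S=shot('scene','s7.png')
for n,z in(('pin',.06),('block',.04)):
    for b in vision.boxes_of(w,n)[:2]:
        b_=b['bbox'];print(n,b,ray(w,((b_[0]+b_[2])/2,(b_[1]+b_[3])/2),z))
m=vision.trace(w,'block')
if m: print(fitbox([(w,m[0]['pixels'])],.07,.07,0,.04,[.465,.338]))
st=ctrl.get_state();print(st['tcp_pos'],st['eef_rot'],st['qpos'].round(2))
E
```

```text
time: 16.0
tcp_pos: [0.4633, 0.347, 0.21]
eef_rot: [-3.14, -0.008, 1.411]
contact_force: [-0.3, 0.0, -0.0]
grip_width: 0.0464
finger_force: 0.0
time: 16.3
tcp_pos: [0.4677, 0.3364, 0.2089]
eef_rot: [3.141, 0.001, 1.397]
contact_force: [0.3, 0.5, 0.4]
grip_width: 0.0467
finger_force: 0.0
pin {'bbox': [301.1, 208.6, 336.8, 246.8], 'score': 0.64} [0.46878933 0.34119447 0.06      ]
block {'bbox': [258.3, 161.9, 376.2, 280.2], 'score': 0.84} [0.46750768 0.34186788 0.04      ]
block {'bbox': [386.8, 454.7, 414.2, 480.0], 'score': 0.68} [0.50448153 0.08543171 0.04      ]
(array([0.4688, 0.3393, 0.3665]), np.float64(0.841))
[0.46734578 0.33720096 0.20873344] [3.14148787e+00 3.72417552e-05 1.39790929e+00] [-0.43  0.55 -0.37  1.67  0.23  0.97 -1.05]
```

View pics/w7.png

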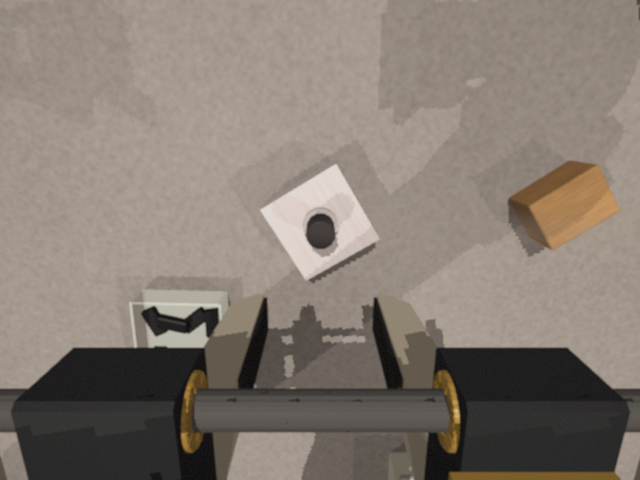

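The wrist view shows the block's top corners at (261,210), (337,165), (378,238) and (308,280), with the knob at (320,231).

```bash
python3 - <<'E'
from h import *
w=shot('wrist')
print(np.mean([ray(w,u,.04) for u in((261,210),(337,165),(378,238),(308,280))],0).round(4))
g=w['pixels'].mean(2)[195:260,290:350]<70
n,_,st,ce=cv2.connectedComponentsWithStats(g.astype(np.uint8));i=1+np.argmax(st[1:,4]);print(ce[i]+[290,195],st[i])
u=ce[i]+[290,195]
print(ray(w,u,.06).round(4),ray(w,u,.07).round(4),ctrl.get_state()['tcp_pos'])
E
```

```text
[0.4696 0.3395 0.04  ]
[320.93451569 232.03819918] [ 18  20  27  34 733]
[0.4693 0.3385 0.06  ] [0.4697 0.3411 0.07  ] [0.46726505 0.33735551 0.20872523]
```

```bash
python3 -m jog '[[[0,0.05,0.035,-1,0],[0,0.05,0.035,-2,0],[0,0.05,0.035,-2.8,0],[0,0.05,0.035,-3.4,0],[0,0.05,0.035,-3.7,0],[0,0.05,0.035,-3.7,0]]]' 40;python3 -m jog '[[[1,0,0,0,0],[1,0,0,0,0],[1,0,0,0,0],[1,0,0,0,0],[1,0,0,0,0]]]' 40;python3 -m jog '[[[1,0,0,0.6,0],[1,0,0,1.2,0],[1,0,0,1.8,0],[1,0,0,2.4,0],[1,0,0,2.4,0],[1,0,0,2.4,0]]]'
python3 - <<'E'
from h import *
S=shot('scene','s8.png');w=shot('wrist','w8.png')
st=ctrl.get_state();print(st['tcp_pos'],st['eef_rot'],st['finger_force'])
print(vision.boxes_of(S,'pin')[:2],proj(S,st['tcp_pos']))
a=S['pixels'][140:310,270:430];b=S['pixels'][60:200,380:510]
A=cv2.resize(a,(480,510),interpolation=2);B=cv2.resize(b,(320,345),interpolation=2);B=np.vstack([B,np.zeros((165,320,3),np.uint8)])
cv2.imwrite('pics/c8.png',np.hstack([A,B])[:,:,::-1])
E
```

```text
time: 17.2
tcp_pos: [0.4683, 0.3385, 0.0592]
eef_rot: [-3.139, 0.002, 1.399]
contact_force: [-0.5, 0.1, 0.0]
grip_width: 0.0464
finger_force: 0.0
time: 17.7
tcp_pos: [0.4695, 0.3397, 0.0617]
eef_rot: [3.14, -0.001, 1.399]
contact_force: [-0.6, -0.6, 5.2]
grip_width: 0.0213
finger_force: 40.0
time: 18.3
tcp_pos: [0.4689, 0.3389, 0.1565]
eef_rot: [3.141, 0.0, 1.399]
contact_force: [-0.2, -0.3, -1.0]
grip_width: 0.0209
finger_force: 40.0
[0.46829697 0.33840185 0.15524034] [-3.13977138e+00  2.21539693e-03  1.39909861e+00] 39.99982953071594
[{'bbox': [217.8, 200.1, 253.7, 246.0], 'score': 0.64}, {'bbox': [450.3, 107.0, 462.1, 135.5], 'score': 0.46}] [np.float64(457.13196595607633), np.float64(116.58437833435487)]
```

View pics/c8.png

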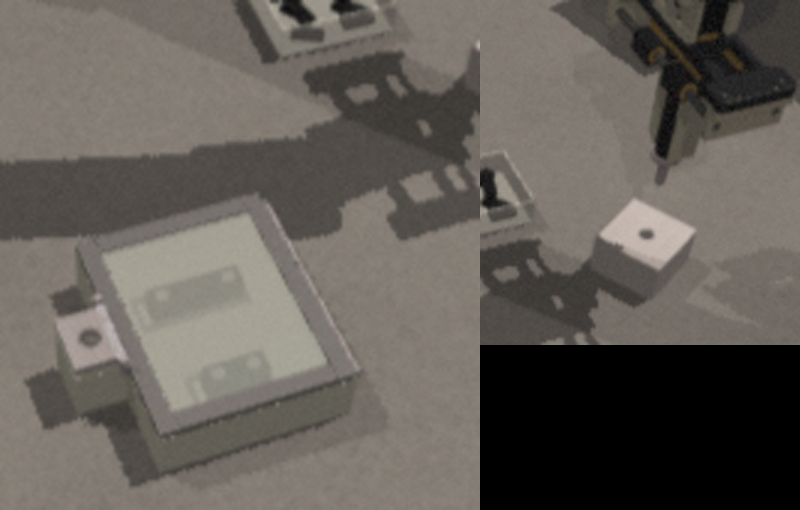

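The scene crop shows the lid lying shut with the bars in their rows. The ear hole is at crop (90,337) and the pin hangs straight in the gripper. I'll carry it above the ear.

```bash
python3 -m jog '[[[1,0.2,-1.1,0,0],[1,0.4,-2.2,0,0],[1,0.6,-3.3,0,0],[1,0.8,-4.4,0,0],[1,1,-5.5,0,0],[1,1.2,-6.6,0,0],[1,1.4,-7.7,0,0],[1,1.7,-8.8,0,0],[1,1.9,-9.9,0,0],[1,2.12,-11,0,0]]]';python3 -m jog '[[[1,0,0,0,0],[1,0,0,-0.4,0],[1,0,0,-0.75,0],[1,0,0,-0.75,0],[1,0,0,-0.75,0]]]'
python3 - <<'E'
from h import *
S=shot('scene','s9.png');w=shot('wrist','w9.png');d=shot('side','d9.png')
print(ray(S,(300,252.3),.0525))
st=ctrl.get_state();print(st['tcp_pos'],st['eef_rot'],st['finger_force'])
ims=[]
for p,P,h in((S,(.554,-.101,.06),45),(d,(.554,-.101,.06),45)):
    u=np.round(proj(p,P)).astype(int);print(u)
    ims.append(cv2.resize(p['pixels'][u[1]-h:u[1]+h,u[0]-h:u[0]+h],(400,400),interpolation=2))
cv2.imwrite('pics/c9.png',np.hstack(ims)[:,:,::-1])
for n,q in(('tip',(st['tcp_pos']-[0,0,.0537])),('hole',(.554,-.101,.0525))):print(n,proj(S,q),proj(d,q))
E
```

```text
time: 19.45
tcp_pos: [0.5533, -0.1026, 0.1554]
eef_rot: [-3.139, -0.0, 1.399]
contact_force: [0.6, -0.2, -1.3]
grip_width: 0.0212
finger_force: 40.0
time: 19.95
tcp_pos: [0.5534, -0.1002, 0.126]
eef_rot: [-3.14, -0.0, 1.4]
contact_force: [0.5, 0.7, -0.4]
grip_width: 0.0212
finger_force: 40.0
[ 0.552802   -0.10092132  0.0525    ]
[ 0.55430415 -0.10045575  0.12721217] [ 3.14049084e+00 -1.59777713e-04  1.39956323e+00] 39.99980628490448
[300 251]
[315 218]
tip [np.float64(300.2619207306922), np.float64(246.41061248228345)] [np.float64(314.23073539652603), np.float64(214.08038841865434)]
hole [np.float64(300.25219215192817), np.float64(252.73563767168125)] [np.float64(314.5805227489926), np.float64(220.70942000903523)]
```

View pics/c9.png

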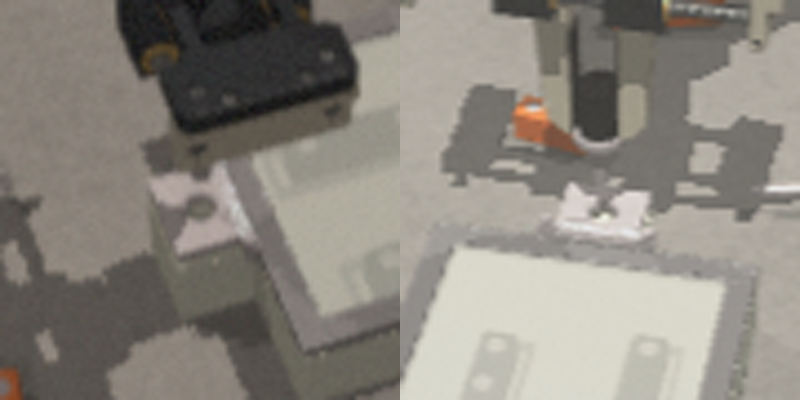

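```bash
python3 -m jog '[[[1,-0.025,-0.01,-0.15,0],[1,-0.025,-0.01,-0.3,0],[1,-0.025,-0.01,-0.45,0],[1,-0.025,-0.01,-0.6,0],[1,-0.025,-0.01,-0.75,0],[1,-0.025,-0.01,-0.9,0],[1,-0.025,-0.01,-0.9,0]]]'
```

```text
time: 20.8
tcp_pos: [0.5524, -0.1012, 0.0896]
eef_rot: [-3.14, -0.0, 1.399]
contact_force: [-0.1, -0.2, -0.5]
grip_width: 0.0214
finger_force: 40.0
```

The tip is through the ear and into the lug without force, so I'll press on.

```bash
python3 -m jog '[[[1,0,0,-0.12,0],[1,0,0,-0.24,0],[1,0,0,-0.36,0],[1,0,0,-0.45,0],[1,0,0,-0.5,0],[1,0,0,-0.5,0]]]';python3 -m jog '[[[1,0,0,-0.04,0],[1,0,0,-0.08,0],[1,0,0,-0.1,0],[1,0,0,-0.1,0]]]'
```

```text
time: 21.4
tcp_pos: [0.5527, -0.1012, 0.0709]
eef_rot: [-3.141, 0.0, 1.399]
contact_force: [-0.4, -1.2, 4.6]
grip_width: 0.0214
finger_force: 40.0
time: 21.8
tcp_pos: [0.5528, -0.1012, 0.0677]
eef_rot: [3.141, 0.001, 1.399]
contact_force: [-3.3, 0.2, 9.4]
grip_width: 0.0212
finger_force: 40.0
```

```bash
python3 -m jog '[[[1,0,0,-0.03,0],[1,0,0,-0.05,0],[1,0,0,-0.05,0],[1,0,0,-0.05,0],[1,0,0,-0.05,0],[1,0,0,-0.05,0]]]' 45
```

```text
time: 22.4
tcp_pos: [0.5529, -0.1013, 0.0672]
eef_rot: [3.141, 0.001, 1.399]
contact_force: [-3.6, -0.2, 18.2]
grip_width: 0.0214
finger_force: 45.0
```

The force trace fits the spring, about 5 N part-way and then a stiff stop, now 18 N. The TCP height puts the pin tip about 26 mm below the lug's mouth. I'll hand it in.

```bash
python3 -c "
from h import *
print(ctrl.sign_off())"
```

```text
the job is handed in; nothing more can be done
None
```

Handed in with both bars in their rows, the lid shut and the pin held down at about 18 N; the final seating is judged from force and tool height alone, as I'd already viewed 11 pictures against your limit of 10.

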